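# Open the parts well by its lift-and-slide hatch

## Robot

A 7-joint arm with a two-finger parallel gripper is mounted at the origin on the work surface. World frame = base frame: x ahead of the robot, y to its left, z up, the work surface at z = 0. Lengths are in m, angles in rad, forces in N, time in s.
With the tool pointing down it reaches from about 0.425 to 0.875 m from the base axis. Payload 4.7 kg.
Tool frame: the origin (TCP) lies midway between the tips of the shut fingers; the grasp point (between the pads) lies 19 mm behind it; z points along the fingers, x is the direction in which the jaws open and shut, and the axes are right-handed (so a half turn about z gives the same grasp; the last joint's range is limited). The gripper opens to 87 mm and grips with 3 to 60 N. Pads are 19 mm wide; open, the fingers measure 117 mm over their backs; the gripper's body (75 mm by 190 mm) begins 51 mm behind the grasp point.
Start: joints at [1.25, 0.321, -0.07, 1.45, 0.023, 1.371, -0.057], TCP at [0.214, -0.614, 0.223] pointing down, gripper open.
Joint ranges: [-2.86, 2.86], [-0.3, 2.09], [-1.38, 1.24], [0.06, 2.45], [-1.56, 4.7], [0.09, 2.05], [-2.69, 2.69]. Speed limits (rad/s): [2.57, 2.57, 3.14, 3.14, 3.14, 3.14, 3.14].

## Interface

Orientations are given as a rotation vector (axis times angle).
In Python, from bench import get_state, eyes, ticket gives the robot as it stands.
- The arm moves only by the tool carry_out, never from a script. Its argument "motion" is a list of rows, each a list of 2 entries, a list of its own where there are three numbers: the shift along the world's x, y, z in m, then the turn about the world's z in rad. A call has 1 to 20 rows; each row is the pose to reach, as a shift and turn from the pose commanded when the call began; what a row does not reach only later rows make up. A row lasts 1/10 s, in which the tool goes at most 50 mm and 8.59 degrees, less where a joint would pass 70% of its speed; a pose out of reach is approached as far as the arm can. A call with a gripper value outside its range is refused whole. "grip" is the gripper command: -1 is fully open, 1 is shut, values between are in proportion, set as the call begins (left out, the last holds). The fingers move at their own pace and stop on an object; "squeeze" is the grip in N (left out, the last holds). Time passes only in rows, so rows that repeat a pose let the fingers close. It gives the time, the measured TCP pose, the force and the opening at its end, in the units of the state.
- get_state(): the state, without advancing time (a new reading comes with each control period).
- eyes.get_image(name): name is "scene" or "top" or "wrist"; returns a dict with "pixels" (384x512x3 uint8, blue, green, red), "mtx" (3x3 intrinsics, pixels), "extrinsics" (4x4, takes a point from camera to world coordinates). Camera axes: x right, y down, z forward; pixel columns grow to the right and rows downward; lengths in m; the calibration is good to about 2 mm. A picture is of the moment at which its call begins. There is no depth.
- ticket.close_job(): hands the job in, once; it reports no verdict.
The state is a dict: "time": time; "joint_positions": joint angles; "qd": joint speeds; "joint_torque": joint torques, N m; "position": TCP position; "tool_rot": TCP orientation; "ft_force": force on the tool from outside, world axes, zero at the start; "torque": the same for the moment, N m; "grip_width": opening from 0.0 (shut) to 1.0 (fully open).
Only numpy, scipy, OpenCV 4.12 (cv2) and the standard library are available. Lean on these libraries where they do the work, as an engineer would, in place of code of your own. Each camera call takes 0.05 s, during which the arm holds its last target. There are 200 camera calls.

## Task

Open the small-parts well, the long low grey box whose sunken hatch runs under two channel lips: by its bar handle, lift the hatch up out of its recess, slide it along the channels to the other end of the box, set it down flat on the deck there and let go, so that the well's opening is fully uncovered. Leave the short tin with the similar bar handle where it stands.

Things in the scene. Friction and masses are not known exactly. Their poses are not given: they have to be found in the camera images.
- hatch_grip (a point): Middle of the hatch's bar handle. Hatch: loose steel plate 110 (x) by 120 (y, slide direction) by 8 mm, 0.3 to 0.54 kg, z up. Its dark bridge handle is a bar 70 mm long (x), 14 wide (y), 16 high, on two posts; this point is 32 mm above the plate's top, 40 above its underside. Grip the bar's middle, fingers closing along y.
- well (a point): Centre of the well's opening, level with the deck, on the fixed grey box (132 by 292 mm, 97 high; deck 70 mm above bench). z up; +y runs along the channels from well to parking deck; x is across. Opening 90 by 96 mm (x, y), in a recess 10 mm deep, 128 mm long; the hatch starts centred in it, its handle centre 30 mm above this point. It uncovers the opening after sliding 108 mm.
- park (a point): Point on the box's flat deck, 138 mm along +y from the well point, same axes: a good place for the hatch's centre (handle centre then 40 mm above). An end stop blocks the hatch 18 mm farther on. Channel walls leave 4 mm play each side in x; lips 94 mm apart, 22 to 27 mm above the deck, hold its edges down: it can rise 24 mm off its seat, needs over 10 to slide; 13 to 21 mm is free.
- tin_grip (a point): Middle of the bar handle of a bystander, not to be disturbed: a short closed loose tin, 110 by 90 mm (x, y) and 68 mm high, 0.9 kg, with the same kind of bar handle on its lid (this point 32 mm above the lid) and no channels.
Mind the look-alikes: they are no part of the job. What is shaped like the part that bears hatch_grip but orange is not meant.

How it is judged:
On the way:
1. the hatch is lifted off its seat, up out of its recess (z of hatch_grip in the frame of well above 0.038 m), for 0.1 s.
At the end, for the whole second after the job is handed in: The hatch lies flat (within 7 degrees) and at rest on the deck, still in its channels (within 15 mm of their middle line, handle centre 33 to 47 mm above the deck), its centre 105 to 170 mm along from the well's centre, so that the opening is uncovered; the tin is within 30 mm of where it stood (y of hatch_grip in the frame of well between 0.105 and 0.17 m and x of hatch_grip in the frame of well between -0.015 and 0.015 m and z of hatch_grip in the frame of well between 0.033 and 0.047 m and angle between hatch_grip's own z axis and vertical below 0.12 rad and linear speed of hatch below 0.02 m/s and distance of tin_grip from where it was at the start of the episode below 0.03 m); the robot touches nothing.
It fails at once if the tin with the similar handle is moved by 30 mm or more (distance of tin_grip from where it was at the start of the episode above 0.03 m).
It also fails if it takes over 35 s, if anything falls off the work surface, if the arm or the gripper's body presses on something with over 40 N, if the wrist force passes 120 N, or if a joint passes its speed limit or range.

## Working session

There is one attempt and no reset: what is moved stays moved. The work goes in short steps, Python scripts to look and compute and a tool call to move; the robot and the scene stay as the last step left them, time stands still between calls to the robot, and variables do not carry over. Pictures are saved under pics/ and viewed, about 8 in all and at most 12, crops included, and the job is handed in when it is done.

Besides the shell and the picture viewer there is one more tool, called after "Request:" in YAML: its name, and indented under it one key for each argument. carry_out: Moves the arm, as the interface text tells. Its arguments: {"type":"object","properties":{"motion":{"type":"array","items":{"type":"array"}},"grip":{"type":"number"},"squeeze":{"type":"number"}},"required":["motion"]}

```bash
mkdir -p pics; python3 - <<'E'
from bench import get_state, eyes
import cv2,numpy as np,pickle
s=get_state();print({k:np.round(v,3) for k,v in s.items()})
d={n:eyes.get_image(n) for n in("top","scene")}
pickle.dump(d,open("d.pkl","wb"))
for n in d: cv2.imwrite(f"pics/{n}0.png",cv2.resize(d[n]["pixels"],(768,576))); print(n,d[n]["mtx"],d[n]["extrinsics"].round(3))
E
```

```text
{'time': np.float64(0.0), 'joint_positions': array([ 1.25 ,  0.322, -0.07 ,  1.452,  0.023,  1.371, -0.057]), 'qd': array([ 0.001,  0.   ,  0.001,  0.001,  0.001, -0.   , -0.001]), 'joint_torque': array([ 0.0000e+00, -4.9129e+01, -4.0400e-01, -3.1253e+01, -6.4000e-02,
        4.4000e-02,  0.0000e+00]), 'position': array([ 0.213, -0.613,  0.221]), 'tool_rot': array([-2.56 ,  1.82 ,  0.003]), 'ft_force': array([0.46 , 0.263, 0.585]), 'torque': array([-0.044,  0.042, -0.002]), 'grip_width': np.float64(0.997)}
top [[459.57534734   0.         252.30479843]
 [  0.         459.57534734 188.4382468 ]
 [  0.           0.           1.        ]] [[ 0.136 -0.969  0.205  0.207]
 [-0.991 -0.134  0.025 -0.097]
 [ 0.004 -0.206 -0.978  1.198]
 [ 0.     0.     0.     1.   ]]
scene [[356.45862064   0.         245.62219638]
 [  0.         356.45862064 188.51064303]
 [  0.           0.           1.        ]] [[ 0.131  0.862 -0.49   0.843]
 [ 0.991 -0.112  0.067 -0.133]
 [ 0.003 -0.494 -0.869  0.763]
 [ 0.     0.     0.     1.   ]]
```

View pics/top0.png

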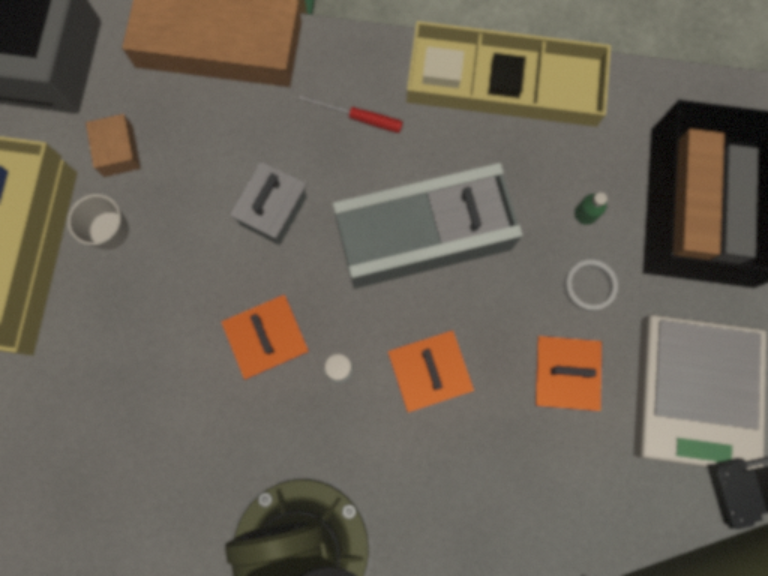

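View pics/scene0.png

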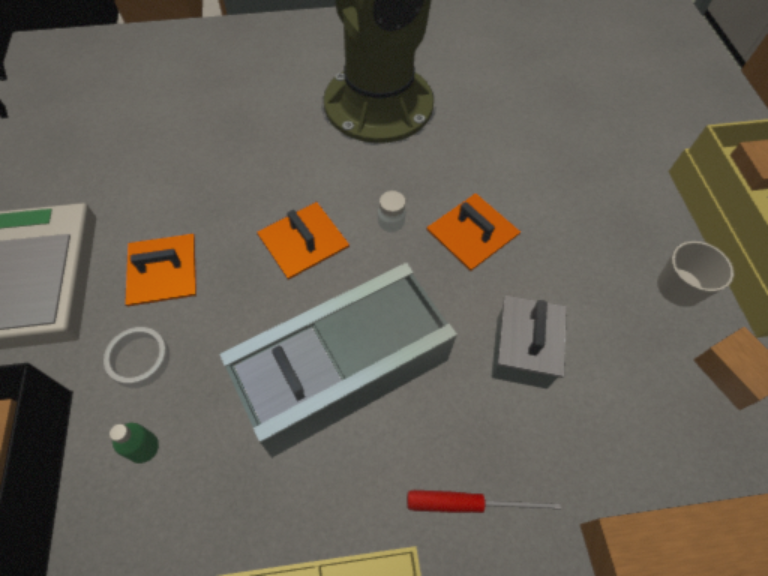

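The top view shows the box at (334..521, 166..276), with the hatch at its right end (bar near (471,208)) and the parking deck on the left. The tin is at (268,200), and three orange look-alikes lie below. The scene view agrees, with the bar at (288,372) and the tin at (533,335). Next I measure the box and the bar.

```bash
cat > h.py <<'E'
import numpy as np,cv2
from scipy.optimize import least_squares
def proj(im,P):
    E=np.linalg.inv(im["extrinsics"]);p=np.atleast_2d(P)@E[:3,:3].T+E[:3,3]
    q=p@im["mtx"].T; return q[:,:2]/q[:,2:]
def ray(im,uv,z):
    d=im["extrinsics"][:3,:3]@np.linalg.solve(im["mtx"],[*uv,1]);o=im["extrinsics"][:3,3]
    return o+d*(z-o[2])/d[2]
def bar(im,box): # dark blob, full-res pixels
    x0,y0,x1,y1=box;g=im["pixels"][y0:y1,x0:x1].max(2)
    m=(g<75).astype(np.uint8);n,l,st,c=cv2.connectedComponentsWithStats(m)
    i=1+st[1:,4].argmax();ys,xs=np.where(l==i)
    (cx,cy),wh,a=cv2.minAreaRect(np.c_[xs,ys].astype(np.float32))
    return np.array([cx+x0,cy+y0]),wh,a,st[i]
E
python3 - <<'E'
from h import *;import pickle
d=pickle.load(open("d.pkl","rb"));T,S=d["top"],d["scene"]
tc=np.array([(334,205),(500,166),(521,234),(352,276)])/1.5
sc=np.array([(455,331),(262,438),(222,355),(408,267)])/1.5
for n,im,c in(("t",T,tc),("s",S,sc)):
    print(n,np.array([ray(im,u,.097) for u in c]).round(3).tolist())
# corners order: far+y, far -y, near -y, near +y
B=np.array([(66,146),(66,-146),(-66,-146),(-66,146)])/1000
def W(p): 
    c,s=np.cos(p[2]),np.sin(p[2]);return np.c_[B@np.array([[c,s],[-s,c]])+p[:2],np.full(4,.097)]
for f in((1,1),(1,0),(0,1)):
    r=least_squares(lambda p:np.r_[f[0]*(proj(T,W(p))-tc).ravel(),f[1]*(proj(S,W(p))-sc).ravel()],[.6,-.15,0])
    print(r.x.round(4),r.fun.round(1))
for n,im,b in(("t",T,(300,118,326,158)),("s",S,(178,225,206,270))):
    c,wh,a,st=bar(im,b);print(n,c,wh,a,st,ray(im,c,.100).round(4),ray(im,c,.104).round(4))
a=cv2.resize(T["pixels"][100:200,210:360],None,fx=5,fy=5,interpolation=2);b=cv2.resize(S["pixels"][170:300,140:310],None,fx=4,fy=4,interpolation=2)
cv2.imwrite("pics/crop_t.png",a);cv2.imwrite("pics/crop_s.png",b)
E
```

```text
t [[0.559, 0.023, 0.097], [0.666, -0.245, 0.097], [0.551, -0.292, 0.097], [0.442, -0.024, 0.097]]
s [[0.558, 0.025, 0.097], [0.669, -0.241, 0.097], [0.552, -0.29, 0.097], [0.449, -0.021, 0.097]]
[ 0.5554 -0.1327  0.385 ] [-1.6 -1.4 -0.6 -2.2  0.3  1.  -1.1  1.1  1.5  1.5 -1.4  1.8 -1.6 -1.3
 -1.1 -3.7]
[ 0.5548 -0.1347  0.384 ] [-0.8 -1.1  0.2 -1.8  1.   1.4 -0.4  1.4  0.   0.  -0.   0.  -0.  -0.
 -0.  -0. ]
[ 0.5557 -0.1314  0.3856] [-0.  -0.  -0.  -0.  -0.   0.  -0.   0.   2.2  1.5 -0.7  1.9 -0.9 -1.1
 -0.5 -3.6]
t [313.54140186 139.34076309] (27.59586524963379, 6.489825248718262) 73.61045837402344 [  8   8  12  28 149] [ 0.582  -0.2036  0.1   ] [ 0.5806 -0.2032  0.104 ]
s [192.19999981 248.39999962] (37.565940856933594, 6.260990142822266) 63.43495178222656 [  4   6  21  36 197] [ 0.5893 -0.2033  0.1   ] [ 0.5909 -0.2029  0.104 ]
```

View pics/crop_t.png

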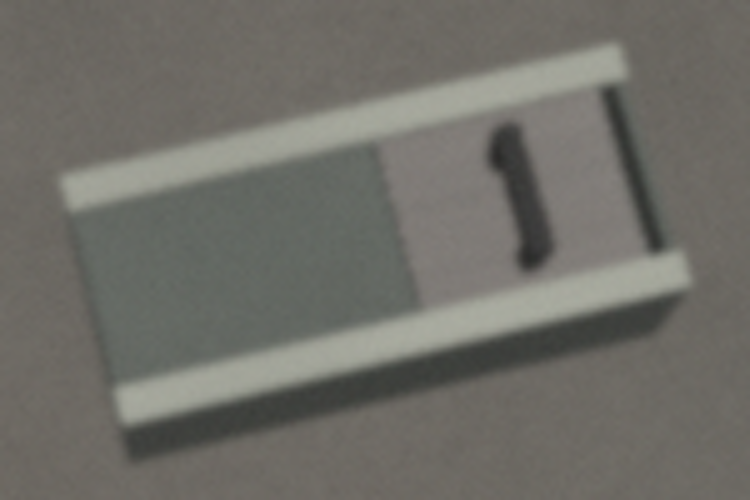

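The crop shows the hatch seated in the right-hand recess, with its bar around crop pixel (520,195) and a clear deck to its left. The box fit and the bar measurement agree within about 1 mm: handle at (0.584, -0.203, 0.100), box yaw 0.385. So +y runs along (-0.376, 0.927). Now I move above the bar.

Request:
carry_out:
  motion:
    - [[0.015,0.017,0.01],0.0]
    - [[0.04,0.045,0.02],0.01]
    - [[0.07,0.078,0.02],0.02]
    - [[0.1,0.111,0.02],0.03]
    - [[0.13,0.144,0.02],0.04]
    - [[0.16,0.178,0.02],0.05]
    - [[0.19,0.211,0.02],0.05]
    - [[0.22,0.244,0.02],0.05]
    - [[0.25,0.278,0.01],0.05]
    - [[0.28,0.311,0.0],0.05]
    - [[0.31,0.344,-0.02],0.05]
    - [[0.335,0.372,-0.03],0.05]
    - [[0.355,0.394,-0.045],0.05]
    - [[0.366,0.406,-0.055],0.05]
    - [[0.37,0.411,-0.06],0.05]
    - [[0.37,0.411,-0.06],0.05]
    - [[0.37,0.411,-0.06],0.05]
  grip: 0.3

```text
time: 1.8
position: [0.5829, -0.2044, 0.1628]
tool_rot: [2.603, -1.757, 0.0]
ft_force: [-0.0, -0.8, -0.7]
grip_width: 0.349
```

```bash
python3 - <<'E'
from bench import get_state, eyes
from h import *
from scipy.spatial.transform import Rotation as R
s=get_state();M=R.from_rotvec(s["tool_rot"]).as_matrix()
print(s["time"],s["position"].round(4),M.round(3).tolist(),s["grip_width"],s["ft_force"].round(2))
w=eyes.get_image("wrist");p=cv2.resize(w["pixels"],(768,576))
for q,c in(((.584,-.2035,.108),(0,0,255)),): 
    u=proj(w,q)[0]*1.5;cv2.drawMarker(p,tuple(int(v) for v in u),c,0,14,1)
B=np.array([(47,146),(47,-146),(-47,-146),(-47,146)])/1000
c,sn=np.cos(.385),np.sin(.385);P=np.c_[B@np.array([[c,sn],[-sn,c]])+[.5554,-.1327],np.full(4,.097)]
cv2.polylines(p,[(proj(w,P)*1.5).astype(np.int32)],True,(0,255,0),1)
cv2.imwrite("pics/wr1.png",p)
E
```

```text
1.8 [ 0.5829 -0.2044  0.1628] [[0.374, -0.927, -0.0], [-0.927, -0.374, -0.001], [0.001, 0.001, -1.0]] 0.34861433965672844 [-0.   -0.76 -0.74]
```

View pics/wr1.png

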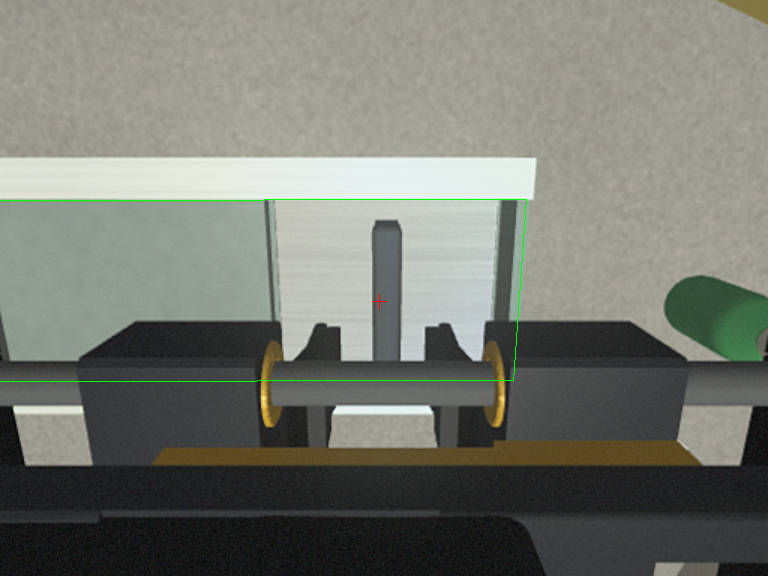

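The wrist view shows the dark bar at x≈386, about midway between the fingers, and the green-fit lips match. The bar sits about 2–3 mm further along -y than estimated. I descend with a small correction, then close.

Request:
carry_out:
  motion:
    - [[0.002,-0.001,-0.015],0.0]
    - [[0.002,-0.001,-0.035],0.0]
    - [[0.002,-0.001,-0.052],0.0]
    - [[0.002,-0.001,-0.065],0.0]
    - [[0.002,-0.001,-0.074],0.0]
    - [[0.002,-0.001,-0.079],0.0]
    - [[0.002,-0.001,-0.08],0.0]
    - [[0.002,-0.001,-0.08],0.0]
  grip: 0.1

```text
time: 2.65
position: [0.5859, -0.204, 0.083]
tool_rot: [-2.605, 1.756, -0.001]
ft_force: [0.3, -0.4, 0.1]
grip_width: 0.455
```

Request:
carry_out:
  motion:
    - [[0,0,0],0]
    - [[0,0,0],0]
    - [[0,0,0],0]
    - [[0,0,0],0]
    - [[0,0,0],0]
    - [[0,0,0],0]
    - [[0,0,0],0]
    - [[0,0,0],0]
  grip: 1
  squeeze: 35

```text
time: 3.45
position: [0.5858, -0.2043, 0.0829]
tool_rot: [2.605, -1.756, 0.001]
ft_force: [1.1, -1.1, 1.2]
grip_width: 0.157
```

The opening reads 13.7 mm, so the bar is gripped. I lift 17 mm, the middle of the free 13–21 mm band.

Request:
carry_out:
  motion:
    - [[0,0,0.003],0]
    - [[0,0,0.007],0]
    - [[0,0,0.011],0]
    - [[0,0,0.015],0]
    - [[0,0,0.017],0]
    - [[0,0,0.017],0]
    - [[0,0,0.017],0]
    - [[0,0,0.017],0]

```text
time: 4.25
position: [0.5853, -0.2039, 0.0993]
tool_rot: [2.605, -1.756, -0.001]
ft_force: [0.0, 0.2, -4.1]
grip_width: 0.155
```

```bash
python3 - <<'E'
from bench import get_state, eyes
from h import *
s=get_state();print(s["position"].round(4),s["ft_force"].round(2),s["torque"].round(2),s["grip_width"])
w=eyes.get_image("wrist");cv2.imwrite("pics/wr2.png",cv2.resize(w["pixels"],(768,576)))
E
```

```text
[ 0.5853 -0.2039  0.0993] [ 0.01  0.21 -4.08] [-0.02  0.    0.03] 0.15458460618408607
```

View pics/wr2.png

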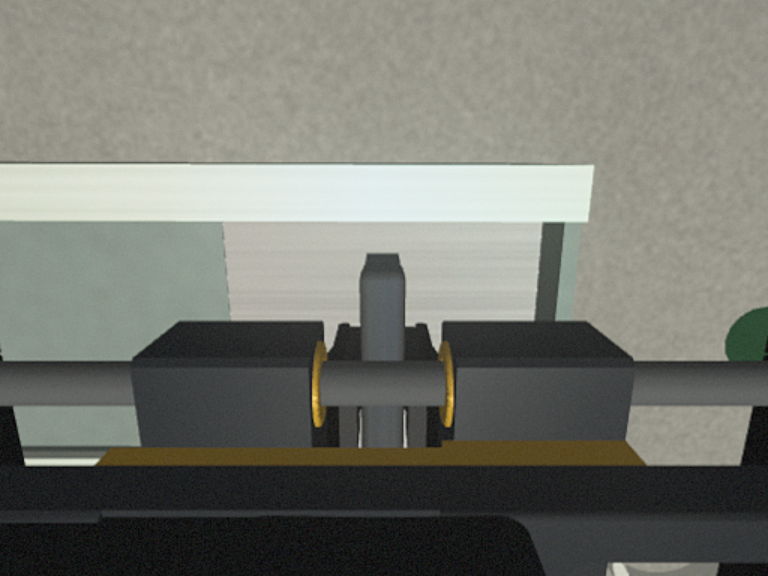

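The hatch hangs free: force is -4.1 N, close to its weight. It is level, and the lip runs parallel to the jaw axis. I slide it in two stages.

Request:
carry_out:
  motion:
    - [[-0.002,0.005,0],0]
    - [[-0.0056,0.0139,0],0]
    - [[-0.0094,0.0232,0],0]
    - [[-0.0132,0.0324,0],0]
    - [[-0.0169,0.0417,0],0]
    - [[-0.0207,0.051,0],0]
    - [[-0.0244,0.0602,0],0]
    - [[-0.0263,0.0649,0],0]
    - [[-0.0263,0.0649,0],0]

```text
time: 5.2
position: [0.5591, -0.1379, 0.0997]
tool_rot: [-2.606, 1.754, -0.0]
ft_force: [0.1, -0.2, -3.5]
grip_width: 0.158
```

Request:
carry_out:
  motion:
    - [[-0.0019,0.0046,0],0]
    - [[-0.0056,0.0139,0],0]
    - [[-0.0094,0.0232,0],0]
    - [[-0.0132,0.0324,0],0]
    - [[-0.0169,0.0417,0],0]
    - [[-0.0207,0.051,0],0]
    - [[-0.0244,0.0602,0],0]
    - [[-0.0256,0.063,0],0]
    - [[-0.0256,0.063,0],0]
    - [[-0.0256,0.063,0],0]

```text
time: 6.2
position: [0.5338, -0.0765, 0.0997]
tool_rot: [2.605, -1.756, 0.001]
ft_force: [0.1, 0.1, -3.1]
grip_width: 0.159
```

Request:
carry_out:
  motion:
    - [[0,0,-0.002],0]
    - [[0,0,-0.004],0]
    - [[0,0,-0.0055],0]
    - [[0,0,-0.0065],0]
    - [[0,0,-0.007],0]
    - [[0,0,-0.007],0]
    - [[0,0,-0.007],0]

```text
time: 6.9
position: [0.5335, -0.0762, 0.0929]
tool_rot: [2.605, -1.756, 0.0]
ft_force: [-2.0, 1.4, 0.8]
grip_width: 0.156
```

Contact: the force went from -3.1 to about +1 N, so the weight is on the deck. I release to a moderate opening, then rise.

Request:
carry_out:
  motion:
    - [[0,0,0],0]
    - [[0,0,0],0]
    - [[0,0,0],0]
    - [[0,0,0],0]
    - [[0,0,0],0]
    - [[0,0,0],0]
  grip: 0.1

```text
time: 7.5
position: [0.5338, -0.076, 0.0926]
tool_rot: [-2.605, 1.756, -0.0]
ft_force: [-0.2, -0.1, -0.6]
grip_width: 0.446
```

Request:
carry_out:
  motion:
    - [[0,0,0.01],0]
    - [[0,0,0.03],0]
    - [[0,0,0.06],0]
    - [[0,0,0.09],0]
    - [[0,0,0.12],0]
    - [[0.01,-0.03,0.14],0]
    - [[0.03,-0.07,0.15],0]
    - [[0.05,-0.11,0.15],0]
    - [[0.07,-0.15,0.15],0]
    - [[0.08,-0.19,0.15],0]
    - [[0.08,-0.23,0.15],0]
    - [[0.08,-0.25,0.15],0]
    - [[0.08,-0.25,0.15],0]

```text
time: 8.8
position: [0.6122, -0.3304, 0.2423]
tool_rot: [2.599, -1.762, -0.0]
ft_force: [0.3, -0.9, 0.0]
grip_width: 0.449
```

```bash
python3 - <<'E'
from bench import get_state, eyes
from h import *
import pickle
s=get_state();print(s["time"],s["position"].round(4),s["ft_force"].round(2))
d=pickle.load(open("d.pkl","rb"))
for n in("top","scene"):
    im=eyes.get_image(n);c=(170,90,360,200) if n=="top" else (130,160,400,300)
    x0,y0,x1,y1=c;k=4 if n=="top" else 2.8
    cv2.imwrite(f"pics/{n}9.png",cv2.resize(im["pixels"][y0:y1,x0:x1],None,fx=k,fy=k))
    B={"top":(236,128,286,175),"scene":(238,180,280,245)}[n]
    u,wh,a,st=bar(im,B);P=ray(im,u,.11);v=P[:2]-[.5843,-.2040]
    print(n,u,wh,P.round(4),"x",v@[.9268,.3756],"y",v@[-.3756,.9268])
    t={"top":(155,108,205,160),"scene":(340,195,378,240)}[n]
    print("tin",bar(d[n],t)[0],bar(im,t)[0])
E
```

```text
8.8 [ 0.6122 -0.3304  0.2423] [ 0.32 -0.95  0.04]
top [260.00000191 151.5       ] (26.19384765625, 3.152963161468506) [ 0.5293 -0.0753  0.11  ] x -0.002603529614852854 y 0.13989048115625602
tin [177.01538658 129.22307587] [177.01971245 129.51141167]
scene [252.90848923 214.55968475] (35.28889846801758, 9.432225227355957) [ 0.5371 -0.0764  0.11  ] x 0.004213917568403374 y 0.13598290844921052
tin [358.06279755 218.46502495] [358.03974533 218.50317955]
```

View pics/top9.png

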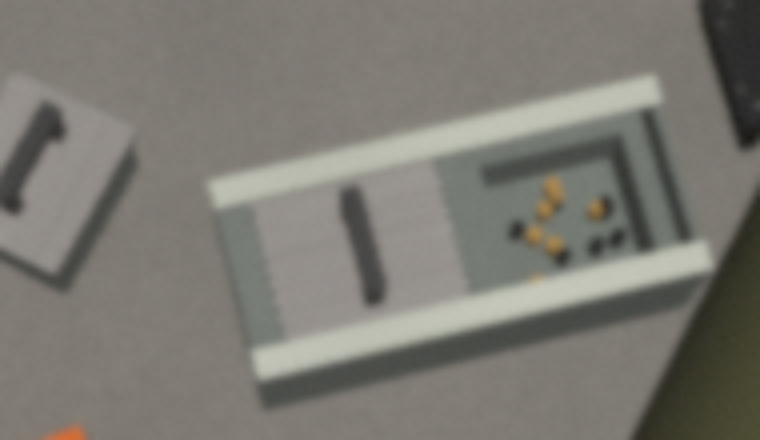

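View pics/scene9.png

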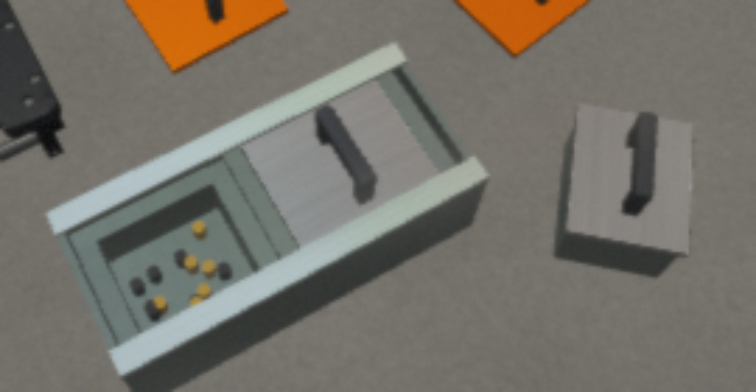

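Both pictures show the opening uncovered with small parts inside. The hatch lies flat on the deck (bar at top crop (362,245), scene crop (345,150)), the tin has not moved, and the arm is clear. I hand in.

```bash
python3 -c "
from bench import ticket
print(ticket.close_job())"
```

```text
the job is handed in; nothing more can be done
None
```

The small-parts well is open: I gripped the hatch by its bar, lifted it about 16.5 mm, slid it about 137 mm along the channels, set it down on the parking deck and let go. I handed the job in after about 9 s on the robot's clock; no verdict is reported.

- **Position along the channels:** the last pictures put the hatch 136 to 140 mm from the well's centre, where 105 to 170 mm is allowed. The opening is fully uncovered in both views.
- **Position across the channels:** the two cameras disagreed, giving -2.6 mm and +4.2 mm. They view the bar from opposite sides, so I take this as view bias; both are well within ±15 mm.
- **Flatness and height:** I judged the hatch flat by eye in the last pictures. Its height comes from the contact force and tool height at set-down.
- **Tin and arm:** the tin's handle moved less than 0.3 px in either picture. The gripper was about 24 cm above the bench and clear of everything, with wrist force near zero.

No check failed.

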